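# Level the coffee bar shelf with the spirit level

## Robot

A 6-joint arm with a two-finger parallel gripper is mounted at the origin on the work surface. World frame = base frame: x ahead of the robot, y to its left, z up, the work surface at z = 0. Lengths are in m, angles in rad, forces in N, time in s.
With the tool pointing down it reaches from about 0.225 to 0.875 m from the base axis. Payload 3.4 kg.
Tool frame: the origin (TCP) lies on the centre line of the jaws, within the pads' length; the fingertips stand 22 mm ahead of it and the grasp point (between the pads) lies 3 mm ahead of it; z points along the fingers, y is the line along which they close (so a half turn about z gives the same grasp; the last joint's range is limited). The gripper opens to 85 mm and grips with 20 to 120 N. Pads are 22 mm wide; open, the fingers measure 114 mm over their backs; the gripper's body (76 mm by 85 mm) begins 54 mm behind the grasp point. The pads swing forward as they close: fully open they stand 13 mm farther back than shut.
Start: joints at [1.056, 0.276, 1.505, -0, 1.361, -0.121], TCP at [0.221, 0.531, 0.253] pointing down, gripper open.
Joint ranges: [-2.89, 2.89], [-0.75, 2.08], [0.22, 2.7], [-1.18, 4.32], [0.11, 2.71], [-2.7, 2.7]. Speed limits (rad/s): [2.57, 2.57, 3.14, 3.14, 3.14, 3.14].

## Interface

Orientations are given as a unit quaternion [w, x, y, z].
In Python, from rig import readout, optics, ticket gives the robot as it stands. The module is installed in compiled form; this text tells all that it offers.
- The arm moves only by the shell command python3 -m handwheel 'ROWS' [OPENING] [FORCE]. ROWS is a JSON object whose key "plan" holds a list of rows, 1 to 5 of them, each of 4 numbers: dx, dy, dz in m, then a turn about the tool's z in rad; each row shifts and turns the commanded pose from where the row before left it, along the tool's axes as they then stand; what a row does not reach is not made up. A row lasts 1/12 s, in which the tool goes at most 0.0417 m and 0.125 rad, less where a joint would pass 70% of its speed; a pose out of reach is approached as far as the arm can. OPENING is the finger opening in m, set as the command begins (- or left out keeps the last). The fingers move at their own pace and stop on an object; FORCE is the grip in N (left out, the last holds). Time passes only in rows, so rows that do not move let the fingers close. It prints the time, the measured TCP pose, the force, the opening and the grip force at its end. Input that does not fit is refused with a message, and nothing moves.
- readout.get_state(): the state, without advancing time (a new reading comes with each control period).
- optics.get_image(name): name is "scene" or "top"; returns a dict with "img" (420x560x3 uint8, red, green, blue), "camera_matrix" (3x3 intrinsics, pixels), "k1" (the pictures are not rectified: a ray, as slopes to the right and down, at radius r is drawn at 1 + k1 r^2 times it, then the intrinsics apply), "T" (4x4, takes a point from camera to world coordinates). Camera axes: x right, y down, z forward; pixel columns grow to the right and rows downward; lengths in m; the calibration is good to about 2 mm. A picture is of the moment at which its call begins. There is no depth.
- ticket.sign_off(): hands the job in; it is judged then, once.
The state is a dict: "clock": time; "qpos": joint angles; "qd": joint speeds; "effort": joint torques, N m; "position": TCP position; "ee_rot": TCP orientation; "contact_force": force on the tool from outside, world axes, zero at the start; "moment": the same for the moment, N m; "width": finger opening in m; "gripper_force": force on a finger pad.
Only numpy, scipy, OpenCV 4.12 (cv2) and the standard library are available. Lean on these libraries where they do the work, as an engineer would, in place of code of your own. Each camera call takes 0.05 s, during which the arm holds its last target. There are 200 camera calls.

## Task

Pull the yellow spirit level up out of its sprung charging dock, set it upright on the middle of the tilted metal shelf, lengthwise along the shelf, and let go of it. Then turn the red-handled levelling foot at the shelf's low end until the bubble sits between the two black lines. Finish holding: end with the fingers pressing the level firmly down onto the shelf, bubble still between the lines, and keep pressing; do not knock or shift the other bar things.

Things in the scene. Friction and masses are not known exactly. Their poses are not given: they have to be found in the camera images.
- level: Yellow spirit level, a bar 170 long (x), 26 wide (y), 38 high (z up), 0.22 kg; origin at the centre of its underside. A green window 64 long in its top shows a white bubble between or beside two black lines 20 apart. Solid top faces at height 38 lie 32 to 78 each side of its middle. Grip it across its width at the middle. Starts in the dock. Either end may point to the foot.
- bubble (a joint): White bubble, 12 long, in the level's green window: its distance in m from the middle, positive towards the level's +x end. It floats to the higher end, about 0.30 m per rad of slope (stops at 0.022), and takes about 1.5 s to settle. Between the black lines means within 3 mm of 0.
- dock: Black dock: base plate 230 (x) x 62, 10 thick, on which the level stands; origin at its underside's centre. A grey tower 46 high at each end holds a sprung brass nose that clicks into the groove in the level's end: pull the level straight up, 10 to 15 N in all. Grey cheeks 20 high beside the level 58 to 78 from its middle; the middle is free for fingers. Fixed.
- shelf: Aluminium shelf plate 230 long (x), 110 wide (y), 5 thick. Origin on the hinge at its high end, 55 above the work surface; the plate runs from there to -x, with a narrow tongue on to the foot. It starts with the -x (foot) end low by 0.02 to 0.065 rad. Its z axis is square to the plate.
- shelf_mid (a point): Point at the middle of the shelf plate's top face (axes as the shelf): where the level's underside goes, with the level's x along the shelf's x. About 50 to 60 above the work surface.
- foot_grip (a point): Grip point of the levelling foot, on its upright axis, 103 above the work surface: red bar grip 46 long (this point's x), 14 wide (y), 30 high, its top 6 above this point; a black disc of radius 21 lies from 23 below this point down. The axis is 165 from the shelf's middle, 50 beyond the plate's end. The bar turns with the foot.
- foot (a joint): Turning angle of the levelling foot in rad, 0 to 4.0, growing clockwise seen from above. Each rad clockwise raises the shelf's foot end by 0.025 rad (steep thread); it needs about 0.8 to 2.5 rad, different each time because the bench under the stand leans. Stays where it is left; also under pressing; turns with about 0.2 N m.
- tamper: Dark steel coffee tamper, 58 across, 86 high; a bystander, leave alone. Origin under its middle.
- saucers: Stack of white saucers, 140 across, 34 high; a bystander, leave alone. Origin under its middle.
- spoon: Metal spoon lying flat; a bystander, leave alone. Origin under its middle.
- pitcher: Steel milk pitcher, 80 across, 95 high; a bystander, leave alone. Origin under its middle.
- cup: White coffee cup, 72 across, 58 high; a bystander, leave alone. Origin under its middle.
- syrup: Amber syrup bottle, 68 across, 200 high; a bystander, leave alone. Origin under its middle.
- portafilter: Steel portafilter, 78 across, 36 high, black handle to -y, 175 long from its middle; a bystander, leave alone. Origin under its middle.

How it is judged:
By the outcome, as a careful person would: the job done as asked, in the order asked, and still so for the second after the job is handed in, while the arm keeps its last pose, push and grip.
It also fails if it takes over 72 s, if anything falls off the work surface, if the arm or the gripper's body presses on something with over 40 N, if the wrist force passes 120 N, or if a joint passes its speed limit or range.

## Working session

There is one attempt and no reset: what is moved stays moved. The work goes in short steps, Python scripts to look and compute and a shell command to move; the robot and the scene stay as the last step left them, time stands still between calls to the robot, and variables do not carry over. Pictures are saved under pics/ and viewed, at most 11 in all, crops included, and the job is handed in when it is done.

```bash
mkdir -p pics
cat > h.py <<'E'
import numpy as np, cv2
from rig import readout, optics, ticket
def grab(n):
    d=optics.get_image(n); d['img']=np.array(d['img']); d['K']=np.array(d['camera_matrix']); d['T']=np.array(d['T']); return d
def dist(d): return np.array([d['k1'],0,0,0,0],float)
def plane(d,uv,z):
    uv=np.array(uv,float).reshape(-1,1,2)
    n=cv2.undistortPointsIter(uv,d['K'],dist(d),None,None,(3,100,1e-12)).reshape(-1,2)
    r=np.c_[n,np.ones(len(n))]@d['T'][:3,:3].T; o=d['T'][:3,3]
    return o+r*((z-o[2])/r[:,2])[:,None]
def proj(d,P):
    M=np.linalg.inv(d['T']); rv=cv2.Rodrigues(M[:3,:3])[0]
    return cv2.projectPoints(np.array(P,float).reshape(-1,1,3),rv,M[:3,3],d['K'],dist(d))[0].reshape(-1,2)
def save(d,n): cv2.imwrite('pics/'+n,cv2.cvtColor(d['img'],cv2.COLOR_RGB2BGR))
E
python3 - <<'E'
from h import *
import pickle
print(readout.get_state())
for n in("scene","top"):
    d=grab(n); save(d,n+'0.png'); print(d['K'],d['k1'],d['T'])
    pickle.dump(d,open(n+'0.pkl','wb'))
E
```

```text
{'clock': 0.0, 'qpos': array([ 1.05597549e+00,  2.76618826e-01,  1.50614358e+00, -1.63674313e-05,
        1.36070464e+00, -1.20970109e-01]), 'qd': array([ 1.03398141e-03,  9.80553937e-05,  6.80547827e-04,  9.15310299e-04,
       -2.77380886e-03,  3.39663220e-04]), 'effort': array([-7.21720826e-04, -4.16777551e+01, -2.45801890e+01, -5.36811785e-04,
        1.11363214e-02, -2.92764319e-06]), 'position': array([0.22040419, 0.53054693, 0.25242193]), 'ee_rot': array([-2.85337213e-04,  1.95653283e-01,  9.80672685e-01, -8.92741728e-04]), 'contact_force': array([ 0.54292457,  0.68426976, -0.44738707]), 'moment': array([0.00179031, 0.02135328, 0.02096969]), 'gripper_force': 0.0, 'width': 0.085575127748635}
[[410.62031938   0.         283.43632972]
 [  0.         410.62031938 208.39935178]
 [  0.           0.           1.        ]] -0.012269442749249706 [[-7.99367703e-01  4.65071338e-01 -3.80420722e-01  9.33999687e-01]
 [ 6.00841445e-01  6.19697205e-01 -5.04940523e-01  5.35588963e-01]
 [ 9.12293969e-04 -6.32205683e-01 -7.74800066e-01  9.28904302e-01]
 [ 0.00000000e+00  0.00000000e+00  0.00000000e+00  1.00000000e+00]]
[[456.73696575   0.         275.04040557]
 [  0.         456.73696575 208.53691871]
 [  0.           0.           1.        ]] -0.00817348529929913 [[-0.00173574 -0.97968435  0.20053816  0.33478128]
 [-0.9999972   0.00202291  0.00122709 -0.01343281]
 [-0.00160783 -0.20053547 -0.97968512  1.08520506]
 [ 0.          0.          0.          1.        ]]
```

View pics/scene0.png

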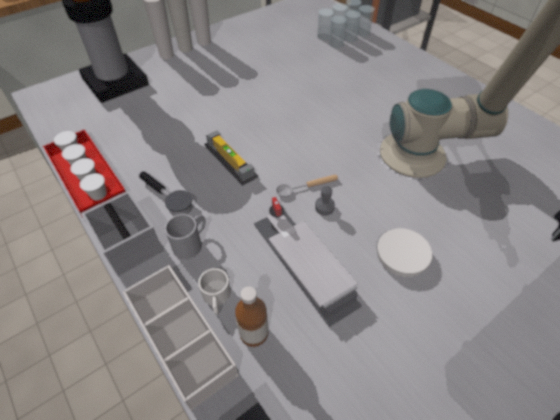

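View pics/top0.png

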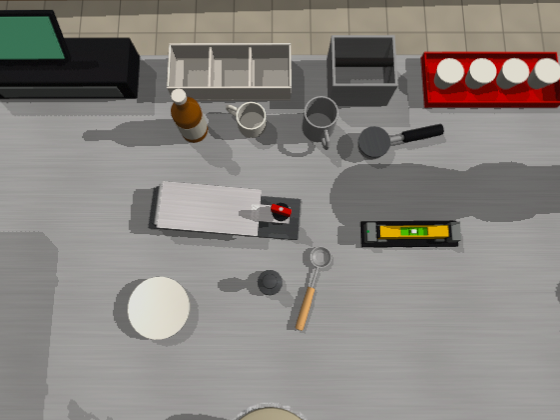

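The top view shows the level in the dock at about (413,232), the red foot grip at (281,210), and the shelf plate from (157,187) to (260,235). Clutter (syrup, cup and pitcher) lies above the shelf, the tamper is at (270,282) and the spoon at (312,290).

```bash
cat > m.py <<'E'
from h import *
def comp(mask,minA=8):
    n,l,s,c=cv2.connectedComponentsWithStats(mask.astype('uint8'))
    return [(s[i],c[i],np.argwhere(l==i)[:,::-1]) for i in range(1,n) if s[i][4]>=minA]
def masks(d):
    h=cv2.cvtColor(d['img'],cv2.COLOR_RGB2HSV).astype(int); H,S,V=h[...,0],h[...,1],h[...,2]
    return dict(yellow=(H>17)&(H<34)&(S>140)&(V>90),green=(H>45)&(H<75)&(S>120)&(V>60),red=((H<6)|(H>174))&(S>150)&(V>90))
E
python3 - <<'E'
from m import *
import pickle
for n in("top","scene"):
    d=pickle.load(open(n+'0.pkl','rb')); m=masks(d)
    for k,z in(('yellow',.048),('green',.048),('red',.109)):
        for s,c,p in comp(m[k],12):
            r=cv2.minAreaRect(p.astype(np.float32)); b=cv2.boxPoints(r)
            print(n,k,s,r, plane(d,[r[0]],z).round(4)[0]); 
            if k!='green': print(plane(d,b,z).round(4)[:,:2].tolist())
    # bright plate
    g=d['img'].astype(int)
    if n=='top':
        sub=g.min(2)[170:250,140:310]; print('plate vals',g[210,200],g[250,200],g[210,245])
        mm=np.zeros(g.shape[:2],bool); mm[175:245,150:265]=(g.min(2)>165)[175:245,150:265]
        for s,c,p in comp(mm,500):
            r=cv2.minAreaRect(p.astype(np.float32));print('plate',s,r,plane(d,cv2.boxPoints(r),.055).round(4).tolist())
    x0,y0,x1,y1=(130,160,330,300) if n=='top' else (220,180,380,330)
    im=cv2.resize(d['img'][y0:y1,x0:x1],None,fx=4 if n=='top' else 3.9,fy=4 if n=='top' else 3.9,interpolation=cv2.INTER_CUBIC)
    cv2.imwrite(f'pics/{n}shelf.png',im[...,::-1])
E
```

```text
top yellow [380 225  69  13 544] ((413.9814758300781, 231.0192108154297), (11.31873893737793, 68.13880920410156), 88.91908264160156) [ 0.4938 -0.331   0.048 ]
[[0.5056, -0.2531], [0.5082, -0.4102], [0.482, -0.4086], [0.4794, -0.2523]]
top green [   0   16   63   43 1520] ((31.0, 37.0), (42.0, 62.0), 90.0) [0.9901 0.6028 0.048 ]
top green [401 228  26   7 158] ((413.5, 231.0), (6.0, 25.0), 90.0) [ 0.4938 -0.3299  0.048 ]
top red [ 424   52  136   51 3115] ((491.5, 77.0), (50.0, 135.0), 90.0) [ 0.8454 -0.5155  0.109 ]
[[0.9093, -0.3629], [0.9094, -0.6814], [0.7831, -0.665], [0.7832, -0.3542]]
top red [519  58  21  15 130] ((529.0, 65.0), (14.0, 20.0), 90.0) [ 0.8759 -0.6065  0.109 ]
[[0.8938, -0.585], [0.8939, -0.6322], [0.8581, -0.6278], [0.8581, -0.581]]
top red [271 204  21  11 113] ((281.0500183105469, 208.84999084472656), (20.87103271484375, 6.008327960968018), 18.434946060180664) [ 0.5339 -0.0253  0.109 ]
[[0.5349, -0.0016], [0.5477, -0.0058], [0.5328, -0.049], [0.5202, -0.0447]]
plate vals [193 187 186] [156 155 153] [130 126 126]
plate [ 157  181  108   55 4445] ((210.8789825439453, 208.1416473388672), (105.47154998779297, 46.476783752441406), 4.969740390777588) [[0.5038, 0.2593, 0.055], [0.6132, 0.2554, 0.055], [0.5907, 0.0101, 0.055], [0.4823, 0.019, 0.055]]
scene yellow [213 136  32  32 310] ((226.81719970703125, 152.09185791015625), (39.52885437011719, 11.100568771362305), 46.2188720703125) [ 0.5065 -0.3257  0.048 ]
[[0.526, -0.4009], [0.4862, -0.4175], [0.488, -0.2539], [0.5252, -0.2411]]
scene red [  45  131   79   81 1816] ((84.10521697998047, 168.4990234375), (77.1919174194336, 48.94196701049805), 60.85192108154297) [ 0.892  -0.4501  0.109 ]
[[0.9554, -0.6106], [0.8151, -0.6416], [0.8346, -0.3045], [0.9552, -0.2932]]
scene red [274 205   7   5  23] ((277.0, 207.0), (6.0, 4.0), -0.0) [ 0.5419 -0.0125  0.109 ]
[[0.5521, -0.0117], [0.5442, -0.0225], [0.5317, -0.0132], [0.5397, -0.0025]]
```

View pics/topshelf.png

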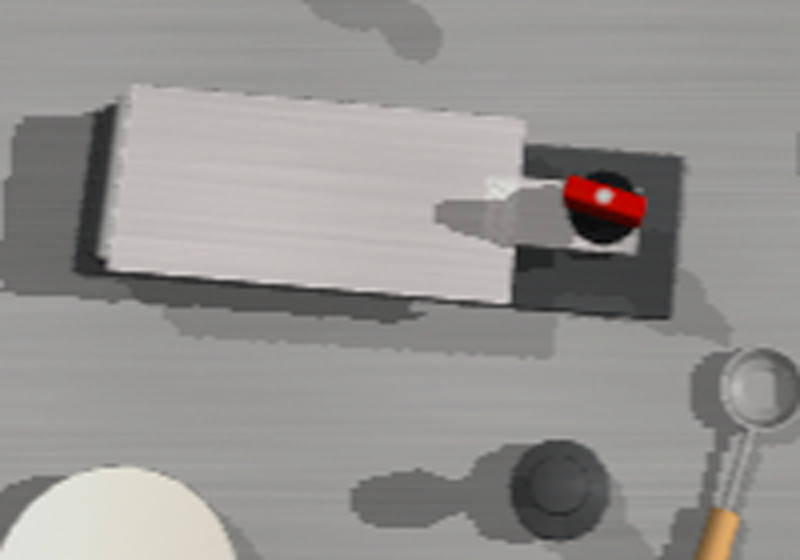

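The crop shows plate corners at about (163,181.5), (261,190), (258,236) and (157,227). The foot's white dot is at (281,209) and the disc is below it. The bar slopes about 18° down to the right.

```bash
python3 - <<'E'
from m import *
import pickle
d=pickle.load(open('top0.pkl','rb')); g=d['img'].astype(int)
c=[(163,181.5),(261.25,190.25),(257.75,236),(157,227.25)]
P=np.array([plane(d,[q],z)[0] for q,z in zip(c,(.058,.048,.048,.058))]); print(P.round(4))
for a,b in((0,1),(3,2),(0,3),(1,2)): v=P[a]-P[b]; print(np.linalg.norm(v[:2]),np.degrees(np.arctan2(v[1],v[0])))
print('mid',P.mean(0), 'foot',plane(d,[(281,208.75)],.109), 'disc',plane(d,[(281,211.25)],.080))
mm=np.zeros(g.shape[:2],bool); mm[205:262,345:475]=(g.max(2)<45)[205:262,345:475]
pts=np.argwhere(mm)[:,::-1]; r=cv2.minAreaRect(pts.astype(np.float32)); print('dock',r,plane(d,cv2.boxPoints(r),.01).round(4).tolist(),plane(d,[r[0]],.01))
d=pickle.load(open('scene0.pkl','rb'))
print('scene proj', proj(d,[[.4938,-.3305,.048],[.534,-.025,.109],*P]).round(1))
E
python3 -m handwheel '{"plan":[[0, 0, 0, 0.125], [0, 0, 0, 0.125], [0, 0, 0, 0.125], [0, 0, 0, 0.125], [0, 0, 0, 0.125]]}' .085 60
python3 -m handwheel '{"plan":[[0, 0, 0, 0.125], [0, 0, 0, 0.125], [0, 0, 0, 0.125], [0, 0, 0, 0.125], [0, 0, 0, 0.035]]}'
```

```text
[[0.6098 0.2483 0.058 ]
 [0.5908 0.02   0.048 ]
 [0.483  0.0276 0.048 ]
 [0.5021 0.2569 0.058 ]]
0.22911053459148684 85.24623075564074
0.23013683886231281 85.24050191210071
0.1080413435387011 -4.550264468767527
0.10807287173667592 -4.006199466233763
mid [0.54640477 0.13821469 0.053     ] foot [[ 0.53410579 -0.0252096   0.109     ]] disc [[ 0.53430211 -0.02553453  0.08      ]]
dock ((409.0, 233.5), (25.0, 96.0), 90.0) [[0.524, -0.2174, 0.01], [0.5236, -0.4471, 0.01], [0.4636, -0.4422, 0.01], [0.4641, -0.2151, 0.01]] [[ 0.49364932 -0.33039086  0.01      ]]
scene proj [[229.5 149.6]
 [276.6 202.6]
 [320.8 304.9]
 [269.6 238.2]
 [303.6 220.4]
 [357.6 282.5]]
clock: 0.52
position: [0.2205, 0.5307, 0.2528]
ee_rot: [0.0, 0.49, 0.872, -0.001]
contact_force: [-0.2, -0.9, 0.1]
width: 0.0851
gripper_force: 0.0
clock: 0.93
position: [0.2205, 0.5307, 0.2528]
ee_rot: [0.0, 0.703, 0.711, -0.001]
contact_force: [0.2, 0.2, -0.3]
width: 0.085
gripper_force: 0.0
```

View pics/sceneshelf.png

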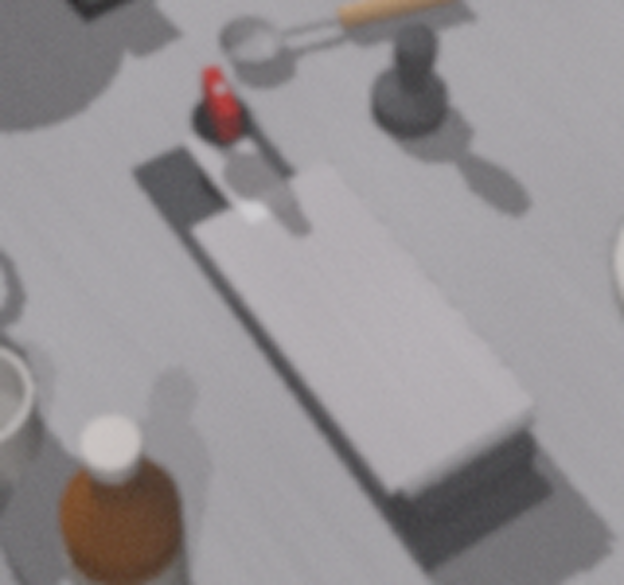

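Crop: the shelf plate, foot and red bar agree with the top view. The dock, level, shelf and foot distances also match the given sizes (plate 0.230 x 0.108 m, mid to foot 0.164 m). Next I move over the level.

```bash
python3 -m handwheel '{"plan":[[-0.037, 0.0113, 0, 0], [-0.037, 0.0113, 0, 0], [-0.037, 0.0113, 0, 0], [-0.037, 0.0113, 0, 0], [-0.037, 0.0113, 0, 0]]}' >/dev/null
python3 -m handwheel '{"plan":[[-0.037, 0.0113, 0, 0], [-0.037, 0.0113, 0, 0], [-0.037, 0.0113, 0, 0], [-0.037, 0.0113, 0, 0], [-0.037, 0.0113, 0, 0]]}' >/dev/null
python3 -m handwheel '{"plan":[[-0.037, 0.0113, 0, 0], [-0.037, 0.0113, 0, 0], [-0.037, 0.0113, 0, 0], [-0.037, 0.0113, 0, 0], [-0.037, 0.0113, 0, 0]]}' 
python3 -m handwheel '{"plan":[[-0.037, 0.0113, 0, 0], [-0.037, 0.0113, 0, 0], [-0.037, 0.0113, 0, 0], [-0.037, 0.0113, 0, 0], [-0.037, 0.0113, 0, 0]]}' >/dev/null
python3 -m handwheel '{"plan":[[-0.037, 0.0113, 0.03, 0], [-0.037, 0.0113, 0.03, 0], [-0.037, 0.0113, 0.03, 0], [0, 0, 0, 0], [0, 0, 0, 0]]}'
python3 -c "
from h import *
print(readout.get_state())"
```

```text
clock: 2.18
position: [0.3994, -0.0229, 0.2532]
ee_rot: [-0.0, 0.701, 0.713, 0.0]
contact_force: [0.9, -0.0, 0.5]
width: 0.0851
gripper_force: 0.0
clock: 3.02
position: [0.4887, -0.2996, 0.1739]
ee_rot: [-0.003, 0.702, 0.712, -0.0]
contact_force: [-0.2, 0.8, 0.6]
width: 0.0848
gripper_force: 0.0
{'clock': 3.0167, 'qpos': array([-6.71485228e-01,  3.30719514e-01,  1.63012701e+00,  2.70484162e-04,
        1.18655702e+00, -6.86292495e-01]), 'qd': array([ 0.0292488 , -0.06024379, -0.00203468,  0.01307037,  0.02477187,
        0.00153051]), 'effort': array([-1.13508996e+00, -4.06468678e+01, -2.26816159e+01, -1.52769559e-01,
       -2.50908472e-01, -2.66035669e-02]), 'position': array([ 0.48869456, -0.29959844,  0.17390144]), 'ee_rot': array([-2.90228996e-03,  7.01885693e-01,  7.12283664e-01, -1.84348484e-04]), 'contact_force': array([-0.21988172,  0.75792097,  0.55307833]), 'moment': array([-0.00061524, -0.01272056,  0.04653113]), 'gripper_force': 0.0, 'width': 0.08481354892323999}
```

```bash
python3 -m handwheel '{"plan":[[-0.031, 0.0045, 0, 0], [0, 0, 0.03, 0], [0, 0, 0.03, 0], [0, 0, 0.02, 0], [0, 0, 0, 0]]}'
python3 -m handwheel '{"plan":[[0, 0, 0.02, 0], [0, 0, 0.02, 0], [0, 0, 0.01, 0], [0, 0, 0.006, 0], [0, 0, 0, 0]]}'
```

```text
clock: 3.43
position: [0.4922, -0.3267, 0.0937]
ee_rot: [-0.004, 0.701, 0.713, -0.0]
contact_force: [-0.1, 0.7, -0.4]
width: 0.0849
gripper_force: 0.0
clock: 3.85
position: [0.4947, -0.3293, 0.0409]
ee_rot: [-0.0, 0.701, 0.713, 0.0]
contact_force: [0.1, 0.2, 0.0]
width: 0.0852
gripper_force: 0.0
```

```bash
python3 -m handwheel '{"plan":[[0, 0, 0, 0], [0, 0, 0, 0], [0, 0, 0, 0], [0, 0, 0, 0], [0, 0, 0, 0]]}' 0 60
python3 -m handwheel '{"plan":[[0, 0, 0, 0], [0, 0, 0, 0], [0, 0, 0, 0], [0, 0, 0, 0], [0, 0, 0, 0]]}'
```

```text
clock: 4.27
position: [0.495, -0.3301, 0.0414]
ee_rot: [0.001, 0.701, 0.713, 0.0]
contact_force: [-4.8, 0.8, 39.2]
width: 0.0256
gripper_force: 49.5
clock: 4.68
position: [0.4953, -0.3303, 0.0415]
ee_rot: [0.001, 0.701, 0.713, 0.0]
contact_force: [-0.2, 0.6, 4.2]
width: 0.0253
gripper_force: 60.3
```

```bash
python3 -m handwheel '{"plan":[[0, 0, -0.004, 0], [0, 0, -0.004, 0], [0, 0, -0.004, 0], [0, 0, -0.006, 0], [0, 0, -0.008, 0]]}'
python3 -m handwheel '{"plan":[[0, 0, -0.02, 0], [0, 0, -0.03, 0], [0, 0, -0.03, 0], [0, 0, -0.02, 0], [0, 0, 0, 0]]}'
python3 - <<'E'
from m import *
d=grab('top'); 
for k in('yellow','green'):
  for s,c,p in comp(masks(d)[k],12): 
    r=cv2.minAreaRect(p.astype(np.float32)); print(k,s,r)
a=cv2.resize(d['img'][150:290,330:530],None,fx=2,fy=2,interpolation=cv2.INTER_CUBIC)
e=grab('scene'); b=cv2.resize(e['img'][60:200,140:340],None,fx=2,fy=2,interpolation=cv2.INTER_CUBIC)
cv2.imwrite('pics/lift.png',np.hstack([a,b])[...,::-1])
E
```

```text
clock: 5.1
position: [0.494, -0.3298, 0.0665]
ee_rot: [-0.001, 0.701, 0.713, -0.0]
contact_force: [-0.0, -0.9, -2.4]
width: 0.0251
gripper_force: 62.1
clock: 5.52
position: [0.4972, -0.3317, 0.1734]
ee_rot: [0.006, 0.701, 0.713, 0.001]
contact_force: [1.1, 0.3, -2.0]
width: 0.0252
gripper_force: 62.2
yellow [395 214  38  13 360] ((413.5, 220.0), (12.0, 37.0), 90.0)
green [ 2 17 17 14 59] ((10.346152305603027, 21.269229888916016), (14.699555397033691, 10.261954307556152), 56.3099365234375)
green [ 16  16  28  18 138] ((29.5, 24.5), (17.0, 27.0), 90.0)
green [39 16 14 15 62] ((45.84614944458008, 23.23076820373535), (17.75040626525879, 8.875203132629395), 33.690067291259766)
green [ 0 18  9 12 24] ((3.7950825691223145, 23.25409698486328), (12.931726455688477, 2.4327008724212646), 50.194427490234375)
green [ 5 31  9  6 20] ((8.534483909606934, 34.08620834350586), (8.928838729858398, 3.6765806674957275), 23.198589324951172)
green [29 33  6  5 13] ((31.923076629638672, 35.384613037109375), (3.882901668548584, 4.437601566314697), 56.3099365234375)
green [51 32  5  9 16] ((52.20000076293945, 36.099998474121094), (7.273237705230713, 4.110960960388184), 71.56504821777344)
green [46 42 14  9 35] ((52.5, 46.0), (8.0, 13.0), 90.0)
green [13 49  7 10 18] ((15.30412483215332, 53.19072341918945), (3.350642681121826, 10.66113567352295), 23.96249008178711)
green [32 49 11  8 25] ((37.86206817626953, 53.155174255371094), (4.642383575439453, 10.770329475402832), 68.19859313964844)
green [ 5 52  8  7 20] ((9.19999885559082, 55.400001525878906), (4.4721360206604, 8.049844741821289), 63.43495178222656)
green [419 216  16   9 119] ((426.5, 220.0), (15.0, 8.0), 0.0)
```

View pics/lift.png

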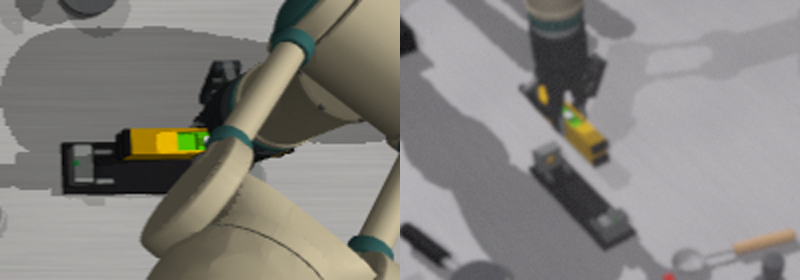

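The level is out of the dock and held horizontally, as both the top and scene crops show. Next I turn it to the shelf's yaw and carry it over.

```bash
python3 -m handwheel '{"plan":[[0, 0, 0, 0.098], [0.02, 0, 0, 0], [0.03, 0.001, 0, 0], [0.036, 0.001, 0, 0], [0.036, 0.001, 0, 0]]}' 
python3 -m handwheel '{"plan":[[0.036, 0.001, 0, 0], [0.036, 0.001, 0, 0], [0.036, 0.001, 0, 0], [0.036, 0.001, 0, 0], [0.036, 0.001, 0, 0]]}' >/dev/null
python3 -m handwheel '{"plan":[[0.036, 0.001, 0, 0], [0.036, 0.001, 0, 0], [0.036, 0.001, 0, 0], [0.03, 0.001, 0, 0], [0.02, 0, 0, 0]]}' >/dev/null
python3 -m handwheel '{"plan":[[0, 0, 0.02, 0], [0, 0, 0.02, 0], [0, 0, 0.02, 0], [0, 0, 0, 0], [0, 0, 0, 0]]}' 
python3 -c "
from h import *
s=readout.get_state();print(s['position'],s['qpos'][0]-s['qpos'][5],s['contact_force'])"
```

```text
clock: 6.03
position: [0.5061, -0.2069, 0.1646]
ee_rot: [-0.002, 0.736, 0.677, -0.001]
contact_force: [0.9, 0.8, -1.8]
width: 0.0247
gripper_force: 62.1
clock: 7.28
position: [0.5417, 0.1275, 0.1046]
ee_rot: [-0.002, 0.735, 0.678, -0.002]
contact_force: [-0.3, -0.5, -3.2]
width: 0.0246
gripper_force: 61.9
[0.5417427  0.12748625 0.10455616] -0.08079051173133558 [-0.34311448 -0.53837265 -3.15221861]
```

```bash
python3 -m handwheel '{"plan":[[0.0115, 0.004, 0, 0], [0, 0, 0.005, 0], [0, 0, 0.004, 0], [0, 0, 0.002, 0], [0, 0, 0, 0]]}' 
python3 -m handwheel '{"plan":[[0, 0, 0.002, 0], [0, 0, 0.001, 0], [0, 0, 0, 0]]}'
```

```text
clock: 7.7
position: [0.5484, 0.1387, 0.0955]
ee_rot: [-0.0, 0.735, 0.678, -0.0]
contact_force: [0.8, -0.1, -1.6]
width: 0.0248
gripper_force: 62.1
clock: 7.95
position: [0.5486, 0.1386, 0.0926]
ee_rot: [-0.0, 0.735, 0.678, -0.0]
contact_force: [-0.0, 0.4, -2.0]
width: 0.0251
gripper_force: 62.1
```

```bash
python3 -m handwheel '{"plan":[[0, -0.002, 0.0015, 0], [0, 0, 0.001, 0], [0, 0, 0.001, 0], [0, 0, 0, 0]]}' 
python3 -m handwheel '{"plan":[[0, 0, 0.001, 0], [0, 0, 0.001, 0], [0, 0, 0, 0]]}'  |grep -E "pos|contact"
python3 -m handwheel '{"plan":[[0, 0, 0.001, 0], [0, 0, 0.001, 0], [0, 0, 0, 0]]}'  |grep -E "pos|contact"
```

```text
clock: 8.28
position: [0.5466, 0.1387, 0.0899]
ee_rot: [0.0, 0.735, 0.678, -0.0]
contact_force: [-2.1, -1.5, 3.8]
width: 0.0247
gripper_force: 63.0
position: [0.5472, 0.1383, 0.0882]
contact_force: [-1.9, -3.8, 5.0]
position: [0.5474, 0.138, 0.0866]
contact_force: [-1.2, -3.3, 7.0]
```

```bash
python3 -m handwheel '{"plan":[[0, 0, 0.001, 0], [0, 0, 0.001, 0], [0, 0, 0, 0]]}'  |grep -E "pos|contact"
python3 -m handwheel '{"plan":[[0, 0, 0.001, 0], [0, 0, 0, 0], [0, 0, 0, 0]]}'  |grep -E "pos|contact"
```

```text
position: [0.5476, 0.1379, 0.0861]
contact_force: [-3.6, -5.3, 16.0]
position: [0.5476, 0.1379, 0.0858]
contact_force: [-5.2, -4.2, 20.8]
```

```bash
python3 -m handwheel '{"plan":[[0, 0, 0, 0], [0, 0, 0, 0], [0, 0, 0, 0], [0, 0, 0, 0]]}' .06 
python3 -m handwheel '{"plan":[[0, 0, -0.02, 0], [0, 0, -0.03, 0], [0, 0, -0.03, 0], [0, 0, -0.03, 0], [-0.02, 0, 0, 0]]}'
python3 -m handwheel '{"plan":[[-0.03, 0, 0, 0], [-0.04, 0, 0, 0], [-0.04, 0, 0, 0], [-0.03, 0, 0, 0], [-0.005, -0.005, 0, 0]]}'
python3 - <<'E'
from m import *
d=grab('top'); s=readout.get_state(); print(s['position'],s['qpos'])
e=grab('scene')
save(e,'p1s.png')
a=cv2.resize(d['img'][150:290,130:330],None,fx=2,fy=2,interpolation=cv2.INTER_CUBIC)
b=cv2.resize(e['img'][180:320,220:420],None,fx=2,fy=2,interpolation=cv2.INTER_CUBIC)
cv2.imwrite('pics/placed.png',np.hstack([a,b])[...,::-1])
E
```

```text
clock: 9.62
position: [0.5468, 0.1391, 0.0819]
ee_rot: [-0.0, 0.735, 0.678, 0.0]
contact_force: [0.7, 0.2, -0.1]
width: 0.06
gripper_force: 0.0
clock: 10.03
position: [0.5492, 0.1218, 0.1979]
ee_rot: [0.003, 0.734, 0.679, 0.006]
contact_force: [2.0, 0.2, 0.2]
width: 0.0602
gripper_force: 0.0
clock: 10.45
position: [0.529, -0.0296, 0.1918]
ee_rot: [0.001, 0.736, 0.677, -0.001]
contact_force: [0.7, -0.5, 0.0]
width: 0.0603
gripper_force: 0.0
[ 0.52726517 -0.02799448  0.19165527] [-1.84100380e-01  2.49841710e-01  1.70233396e+00 -1.25457653e-03
  1.19110422e+00 -9.88009441e-02]
```

View pics/placed.png

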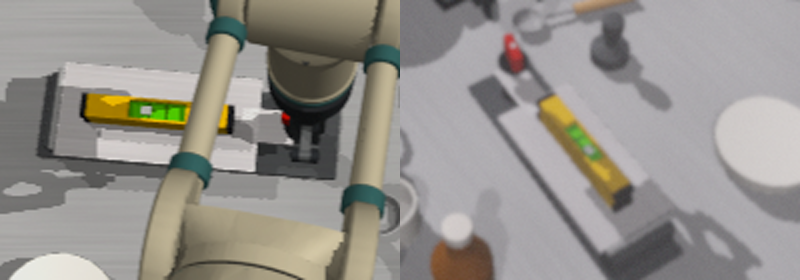

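The level stands upright on the shelf plate, with the bubble at its high (+y) end: bubble at crop (146,110) and window centre at about (158,111). The scene crop shows it along the shelf. I check its position, then go to the foot.

```bash
python3 - <<'E'
from m import *
d=grab('scene'); 
# ends of top face seen in the scene crop, and window centre in the top crop
m=masks(d)['yellow']; m[:180]=0
for s,c,p in comp(m,20): print(s,c)
mid=np.array([.5464,.1382,.053]); ax=np.array([np.cos(np.radians(85.3)),np.sin(np.radians(85.3)),.04]); up=np.array([0,-.04,1]); w=np.array([ax[1],-ax[0],0])
top=mid+.038*up
print('expected top corners scene',proj(d,[top+a*.085*ax+b*.013*w for a,b in((1,1),(1,-1),(-1,-1),(-1,1))]).round(1).tolist())
im=d['img'].copy(); q=np.array([top+a*.085*ax+b*.013*w for a,b in((1,1),(1,-1),(-1,-1),(-1,1))])
cv2.polylines(im,[proj(d,q).round().astype(int)],True,(255,0,255),1); np.save('q.npy',q)
save(dict(img=cv2.resize(im[180:330,220:400],None,fx=4,fy=4)),'chk.png')
E
python3 -m handwheel '{"plan":[[0, 0, 0, 0.115], [0.0045, 0.0056, 0, 0.1], [0, 0, 0.02, 0], [0, 0, 0.02, 0], [0, 0, 0, 0]]}'
```

```text
[290 228  18  17 169] [297.89940828 236.02366864]
[311 258  23  18 194] [322.18041237 266.45876289]
expected top corners scene [[328.5, 278.4], [337.5, 273.1], [297.1, 225.3], [288.6, 229.7]]
clock: 11.02
position: [0.5325, -0.0195, 0.1488]
ee_rot: [-0.003, 0.803, 0.596, -0.002]
contact_force: [-0.8, 0.2, 1.4]
width: 0.0602
gripper_force: 0.0
```

View pics/chk.png

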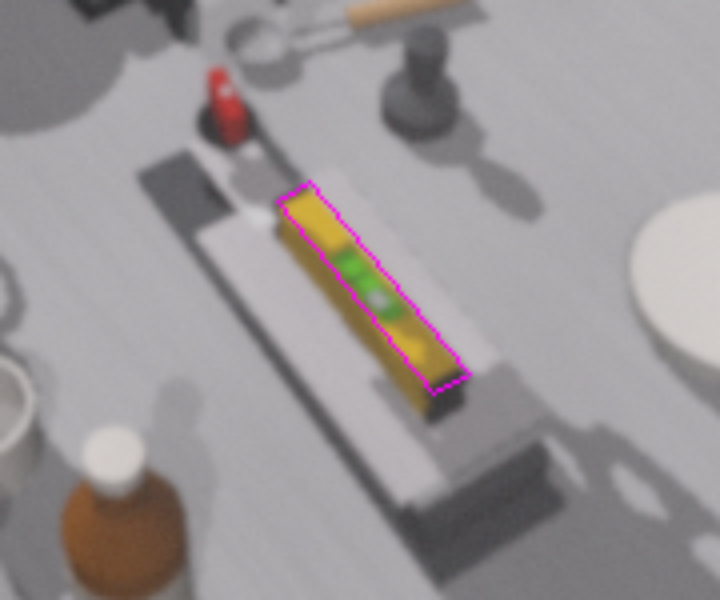

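The drawn expected outline matches the level to about one pixel, so the placing is good. Next I grip the foot.

```bash
python3 -m handwheel '{"plan":[[-0.0052, 0.003, 0.02, 0], [0, 0, 0.015, 0], [0, 0, 0.006, 0], [0, 0, 0, 0], [0, 0, 0, 0]]}'
python3 -m handwheel '{"plan":[[0, 0, 0, 0], [0, 0, 0, 0], [0, 0, 0, 0], [0, 0, 0, 0], [0, 0, 0, 0]]}' 0 60
python3 -m handwheel '{"plan":[[0, 0, 0, 0], [0, 0, 0, 0], [0, 0, 0, 0], [0, 0, 0, 0], [0, 0, 0, 0]]}'
python3 -c "
from h import *
s=readout.get_state();print(s['position'],s['qpos'],s['moment'],s['qpos'][0]-s['qpos'][5])
d=grab('scene'); save(d,'b0.png');
cv2.imwrite('pics/b0c.png',cv2.resize(d['img'][215:265,285:335],None,fx=8,fy=8)[...,::-1])"
```

```text
clock: 11.43
position: [0.5366, -0.027, 0.1117]
ee_rot: [-0.0, 0.803, 0.595, 0.0]
contact_force: [-0.4, 0.3, 0.4]
width: 0.0599
gripper_force: 0.0
clock: 11.85
position: [0.5348, -0.0272, 0.1121]
ee_rot: [-0.001, 0.804, 0.595, -0.001]
contact_force: [-4.2, 2.5, 6.7]
width: 0.0127
gripper_force: 59.5
clock: 12.27
position: [0.5349, -0.0272, 0.1121]
ee_rot: [-0.001, 0.804, 0.595, -0.0]
contact_force: [-4.9, 2.0, 6.3]
width: 0.0126
gripper_force: 59.6
[ 0.53485757 -0.02716442  0.11205335] [-1.81178276e-01  3.37332434e-01  1.79840663e+00  8.81970798e-04
  1.00803675e+00  1.15035816e-01] [ 0.19871084  0.52940137 -0.15805603] -0.29621409178465635
```

```bash
cat > b.py <<'E'
from h import *
q=np.load('q.npy')  # top-face corners (+x,+w),(+x,-w),(-x,-w),(-x,+w)
def bubble(name='scene',n=3,verbose=False):
    ctr=q.mean(0); ax=(q[0]+q[1]-q[2]-q[3])/4/.085; w=(q[0]+q[3]-q[1]-q[2])/4/.013
    s=np.arange(-.045,.0451,.0005); ws=np.linspace(-.005,.005,11)
    P=np.array([[ctr+a*ax+b*w for b in ws] for a in s]).reshape(-1,3)
    G=[];B=[]
    for _ in range(n):
        d=grab(name); uv=proj(d,P).astype(np.float32).reshape(len(s),len(ws),2)
        I=cv2.remap(d['img'].astype(np.float32),uv[...,0],uv[...,1],cv2.INTER_LINEAR).mean(1)
        G.append(I)
    I=np.mean(G,0); R,Gr,Bl=I.T
    isg=(Gr-R)>25                      # green
    win=(Bl>0.55*Gr)|isg               # inside window incl. bubble
    lo,hi=s[isg].min(),s[isg].max()
    wt=np.clip(np.minimum(R,Bl)-np.percentile(np.minimum(R,Bl)[(s>lo)&(s<hi)],40),0,None)*((s>=lo-.004)&(s<=hi+.004))
    bc=(wt*s).sum()/wt.sum()
    if verbose:
        for i in range(0,len(s),5): print(round(s[i]*1000,1),I[i].round())
    return lo,hi,bc,bc-(lo+hi)/2
E
python3 -c "
from b import *
print(bubble(n=2,verbose=True))
print('top');print(bubble('top',1,True))"
```

```text
-45.0 [158. 129.  60.]
-42.5 [158. 129.  59.]
-40.0 [158. 129.  60.]
-37.5 [156. 128.  60.]
-35.0 [150. 124.  58.]
-32.5 [140. 122.  58.]
-30.0 [124. 125.  60.]
-27.5 [106. 129.  59.]
-25.0 [ 95. 132.  59.]
-22.5 [ 91. 132.  60.]
-20.0 [ 91. 132.  59.]
-17.5 [ 90. 132.  58.]
-15.0 [ 89. 130.  58.]
-12.5 [ 88. 127.  58.]
-10.0 [ 84. 119.  58.]
-7.5 [ 83. 115.  58.]
-5.0 [ 86. 122.  59.]
-2.5 [ 89. 130.  60.]
0.0 [ 92. 133.  62.]
2.5 [ 97. 134.  72.]
5.0 [111. 135.  92.]
7.5 [127. 140. 114.]
10.0 [138. 144. 127.]
12.5 [141. 147. 132.]
15.0 [138. 148. 129.]
17.5 [128. 146. 113.]
20.0 [108. 139.  87.]
22.5 [ 94. 134.  67.]
25.0 [ 93. 133.  60.]
27.5 [104. 131.  59.]
30.0 [125. 128.  59.]
32.5 [145. 127.  60.]
35.0 [155. 129.  60.]
37.5 [156. 128.  59.]
40.0 [157. 129.  60.]
42.5 [157. 128.  60.]
45.0 [157. 128.  59.]
(np.float64(-0.026999999999999982), np.float64(0.027500000000000066), np.float64(0.012191854260920218), np.float64(0.011941854260920176))
top
-45.0 [161. 122.   3.]
-42.5 [167. 126.   0.]
-40.0 [167. 126.   0.]
-37.5 [167. 126.   0.]
-35.0 [165. 126.   0.]
-32.5 [138. 129.   0.]
-30.0 [ 82. 134.   0.]
-27.5 [ 55. 136.   0.]
-25.0 [ 55. 136.   0.]
-22.5 [ 55. 136.   0.]
-20.0 [ 55. 136.   0.]
-17.5 [ 55. 135.   0.]
-15.0 [ 54. 135.   0.]
-12.5 [ 49. 116.   0.]
-10.0 [41. 94.  1.]
-7.5 [ 50. 123.   0.]
-5.0 [ 55. 136.   0.]
-2.5 [ 55. 136.   0.]
0.0 [ 55. 136.   0.]
2.5 [ 51. 127.   0.]
5.0 [ 61. 115.  19.]
7.5 [125. 141. 111.]
10.0 [150. 157. 141.]
12.5 [153. 162. 142.]
15.0 [150. 165. 135.]
17.5 [119. 155.  96.]
20.0 [ 65. 139.  14.]
22.5 [ 56. 137.   0.]
25.0 [ 55. 134.   0.]
27.5 [ 48. 119.   0.]
30.0 [ 58. 104.   0.]
32.5 [119. 105.   0.]
35.0 [159. 120.   0.]
37.5 [166. 125.   0.]
40.0 [166. 125.   0.]
42.5 [167. 125.   0.]
45.0 [166. 125.   0.]
(np.float64(-0.030999999999999986), np.float64(0.03050000000000007), np.float64(0.01227271111908022), np.float64(0.012522711119080179))
```

View pics/b0c.png

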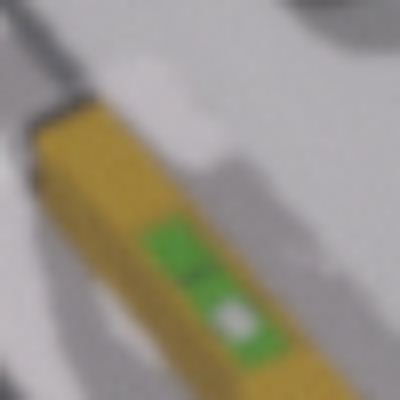

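The crop shows the window, with the bubble (236,318) beyond the upper line. Both cameras measure +12 mm, which needs a turn of about 1.6 rad. I turn 1.4 rad first.

```bash
python3 -m handwheel '{"plan":[[0, 0, 0, 0.1], [0, 0, 0, 0.1], [0, 0, 0, 0.1], [0, 0, 0, 0.1], [0, 0, 0, 0.1]]}' 
python3 -m handwheel '{"plan":[[0, 0, 0, 0.1], [0, 0, 0, 0.1], [0, 0, 0, 0.1], [0, 0, 0, 0.1], [0, 0, 0, 0.1]]}' 
python3 -m handwheel '{"plan":[[0, 0, 0, 0.1], [0, 0, 0, 0.1], [0, 0, 0, 0.1], [0, 0, 0, 0.1], [0, 0, 0, 0]]}' 
python3 -m handwheel '{"plan":[[0, 0, 0, 0], [0, 0, 0, 0], [0, 0, 0, 0], [0, 0, 0, 0], [0, 0, 0, 0]]}' >/dev/null
python3 -m handwheel '{"plan":[[0, 0, 0, 0], [0, 0, 0, 0], [0, 0, 0, 0], [0, 0, 0, 0], [0, 0, 0, 0]]}' >/dev/null
python3 -m handwheel '{"plan":[[0, 0, 0, 0], [0, 0, 0, 0], [0, 0, 0, 0], [0, 0, 0, 0], [0, 0, 0, 0]]}' >/dev/null
python3 -m handwheel '{"plan":[[0, 0, 0, 0], [0, 0, 0, 0], [0, 0, 0, 0], [0, 0, 0, 0], [0, 0, 0, 0]]}' >/dev/null
python3 -m handwheel '{"plan":[[0, 0, 0, 0], [0, 0, 0, 0], [0, 0, 0, 0], [0, 0, 0, 0], [0, 0, 0, 0]]}' 
python3 -c "
from b import *
print(bubble(n=2)); print(bubble('top',1)); s=readout.get_state(); print(s['qpos'],s['qpos'][0]-s['qpos'][5],s['moment'])"
```

```text
clock: 12.88
position: [0.5339, -0.0264, 0.112]
ee_rot: [-0.002, 0.927, 0.376, -0.001]
contact_force: [-6.2, 4.0, 7.3]
width: 0.0126
gripper_force: 59.9
clock: 13.3
position: [0.5333, -0.0252, 0.112]
ee_rot: [-0.003, 0.991, 0.134, -0.002]
contact_force: [-7.7, 8.5, 9.3]
width: 0.0128
gripper_force: 60.1
clock: 13.72
position: [0.5334, -0.024, 0.112]
ee_rot: [-0.003, 0.998, -0.065, -0.003]
contact_force: [-6.4, 11.4, 8.3]
width: 0.0126
gripper_force: 60.0
clock: 15.8
position: [0.5334, -0.024, 0.112]
ee_rot: [-0.003, 0.998, -0.063, -0.003]
contact_force: [-6.7, 10.4, 8.2]
width: 0.0125
gripper_force: 60.0
(np.float64(-0.029499999999999985), np.float64(0.027500000000000066), np.float64(0.0011632553080485762), np.float64(0.0021632553080485357))
(np.float64(-0.028499999999999984), np.float64(0.03250000000000007), np.float64(0.0038731691434176286), np.float64(0.0018731691434175851))
[-0.17914995  0.33665758  1.7997898   0.00688919  1.01102141  1.51497674] -1.6941266889220132 [ 1.24180269  0.74781143 -0.09600578]
```

```bash
python3 -m handwheel '{"plan":[[0, 0, 0, 0.1], [0, 0, 0, 0.1], [0, 0, 0, 0.07], [0, 0, 0, 0], [0, 0, 0, 0]]}' >/dev/null
python3 -m handwheel '{"plan":[[0, 0, 0, 0], [0, 0, 0, 0], [0, 0, 0, 0], [0, 0, 0, 0], [0, 0, 0, 0]]}' .03
python3 -m handwheel '{"plan":[[0, 0, 0, 0], [0, 0, 0, 0], [0, 0, 0, 0], [0, 0, 0, 0], [0, 0, 0, 0]]}' >/dev/null
python3 -m handwheel '{"plan":[[0, 0, -0.02, 0], [0, 0, -0.03, 0], [0, 0, -0.03, 0], [0, 0, 0, 0], [0, 0, 0, 0]]}' 
python3 -m handwheel '{"plan":[[0, 0, 0, 0], [0, 0, 0, 0], [0, 0, 0, 0], [0, 0, 0, 0], [0, 0, 0, 0]]}' >/dev/null
python3 -c "
from b import *
print(bubble(n=3)); print(bubble('top',2)); s=readout.get_state(); print(s['position'],s['qpos'],s['qpos'][0]-s['qpos'][5],s['moment'])"
```

```text
clock: 16.78
position: [0.5364, -0.0281, 0.1112]
ee_rot: [0.0, 0.981, -0.196, 0.0]
contact_force: [-0.5, -0.0, 0.2]
width: 0.0299
gripper_force: 0.0
clock: 17.62
position: [0.5374, -0.0279, 0.1931]
ee_rot: [-0.0, 0.981, -0.196, 0.002]
contact_force: [0.8, 1.1, -0.4]
width: 0.0302
gripper_force: 0.0
(np.float64(-0.029499999999999985), np.float64(0.028500000000000067), np.float64(-0.0014184838333243834), np.float64(-0.0009184838333244245))
(np.float64(-0.028499999999999984), np.float64(0.03300000000000007), np.float64(-0.00046301161673116683), np.float64(-0.0027130116167312104))
[ 0.53617149 -0.02768068  0.19105303] [-1.81278504e-01  2.62289887e-01  1.68613323e+00  1.18710608e-04
  1.19334549e+00  1.78472547e+00] -1.966003969968456 [0.00138881 0.04740455 0.03564444]
```

```bash
cat > b2.py <<'E'
from b import *
def prof(name,n):
    ctr=q.mean(0)-[0,0,0]; ax=(q[0]+q[1]-q[2]-q[3])/4/.085; w=(q[0]+q[3]-q[1]-q[2])/4/.013
    s=np.arange(-.045,.0451,.0005); ws=np.linspace(-.004,.004,9)
    P=np.array([[ctr+a*ax+b*w for b in ws] for a in s]).reshape(-1,3); G=[]
    for _ in range(n):
        d=grab(name); uv=proj(d,P).astype(np.float32).reshape(len(s),len(ws),2)
        G.append(cv2.remap(d['img'].astype(np.float32),uv[...,0],uv[...,1],cv2.INTER_LINEAR).mean(1))
    I=np.mean(G,0); g=I[:,1]; bl=I[:,2]
    def cen(wt,m): wt=np.clip(wt,0,None)*m; return (wt*s).sum()/wt.sum()*1000
    base=np.median(g[(abs(s)<.024)&(abs(s)>.015)])
    l=cen(base-g-4,(s>-.016)&(s<-.006)); r=cen(base-g-4,(s>.006)&(s<.018))
    b=cen(bl-bl[(abs(s)<.024)&(abs(s)>.015)].mean()-8,abs(s)<.025)
    # window edges: R half crossing
    R=I[:,0]; hi=np.median(R[abs(s)>.04]); lo=np.median(R[(abs(s)<.024)&(abs(s)>.015)]); t=(hi+lo)/2
    i=np.where(R<t)[0]; i=i[(abs(s[i])<.036)&(abs(s[i])>.024)]
    e=(s[i].min()*1000,s[i].max()*1000)
    print(name,'lines',l.round(2),r.round(2),'mid',((l+r)/2).round(2),'bubble',b.round(2),'edges',np.round(e,1),'off lines',(b-(l+r)/2).round(2),'off edges',round(b-sum(e)/2,2))
    return s,I
if __name__=='__main__':
    for n in('scene','top'):
        s,I=prof(n,3)
        for i in range(20,161,4): print(round(s[i]*1000),I[i].round().astype(int),end='; ')
        print()
    d=grab('top'); save(dict(img=cv2.resize(d['img'][185:225,160:260],None,fx=8,fy=8,interpolation=cv2.INTER_CUBIC)),'b1.png')
E
python3 b2.py
```

```text
scene lines -11.46 10.65 mid -0.41 bubble -1.72 edges [-32.5  29.5] off lines -1.32 off edges -0.22
-35 [145 127  58]; -33 [129 126  60]; -31 [113 129  60]; -29 [ 99 132  60]; -27 [ 91 134  60]; -25 [ 88 136  59]; -23 [ 90 139  60]; -21 [ 90 141  59]; -19 [ 91 143  60]; -17 [ 92 144  60]; -15 [ 93 143  62]; -13 [ 95 140  70]; -11 [106 138  88]; -9 [129 147 119]; -7 [155 163 149]; -5 [171 177 167]; -3 [178 183 174]; -1 [178 183 174]; 1 [173 178 168]; 3 [159 168 154]; 5 [137 155 128]; 7 [111 139  97]; 9 [ 93 128  74]; 11 [ 85 125  63]; 13 [ 87 132  61]; 15 [ 90 141  60]; 17 [ 92 147  59]; 19 [ 94 150  60]; 21 [ 95 151  60]; 23 [ 95 152  60]; 25 [ 97 151  59]; 27 [105 149  60]; 29 [120 143  60]; 31 [137 137  60]; 33 [151 133  60]; 35 [158 132  60]; 
top lines -8.21 11.51 mid 1.65 bubble 1.94 edges [-34.5  34.5] off lines 0.29 off edges 1.94
-35 [115 108  89]; -33 [110 101  78]; -31 [124 110  45]; -29 [108 126   5]; -27 [ 70 135   0]; -25 [ 56 136   0]; -23 [ 57 138   0]; -21 [ 58 143   0]; -19 [ 60 146   0]; -17 [ 61 148   0]; -15 [ 61 149   0]; -13 [ 61 150   0]; -11 [ 60 144   0]; -9 [ 49 111   0]; -7 [ 50 115   0]; -5 [ 85 143  48]; -3 [139 167 122]; -1 [170 180 160]; 1 [180 187 171]; 3 [177 183 168]; 5 [170 177 161]; 7 [138 160 121]; 9 [ 77 125  39]; 11 [44 91  4]; 13 [ 47 109   0]; 15 [ 57 140   0]; 17 [ 62 153   0]; 19 [ 62 155   0]; 21 [ 63 156   0]; 23 [ 63 157   0]; 25 [ 64 159   0]; 27 [ 68 168   0]; 29 [ 65 162   0]; 31 [ 58 142   0]; 33 [ 76 115   0]; 35 [121 106   0];
```

View pics/b1.png

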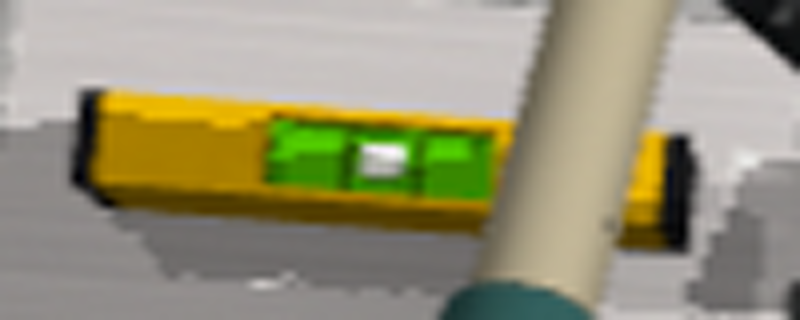

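In the sharper top view the bubble (383,158) sits between the two lines (350 and 418), offset about 0.3 mm. For the press I open the fingers along the level, so both tips land on the solid top faces.

```bash
python3 -m handwheel '{"plan":[[0, 0, 0, -0.105], [0, 0, 0, -0.104], [0, 0, 0, -0.104], [0, -0.02, 0, 0], [0, -0.035, 0, 0]]}' .085
python3 -m handwheel '{"plan":[[0, -0.035, 0, 0], [0, -0.035, 0, 0], [-0.003, -0.03, 0, 0], [0, -0.012, 0, 0], [0, 0, 0, 0]]}' 
python3 -m handwheel '{"plan":[[0, 0, 0.02, 0], [0, 0, 0.02, 0], [0, 0, 0.02, 0], [0, 0, 0, 0], [0, 0, 0, 0]]}' 
python3 -c "
from h import *
s=readout.get_state(); print(s['position'],s['qpos'][0]-s['qpos'][5],s['ee_rot'],s['width'])
d=grab('scene'); cv2.imwrite('pics/pre.png',cv2.resize(d['img'][170:320,230:400],None,fx=4,fy=4)[...,::-1])"
```

```text
clock: 19.05
position: [0.541, 0.0251, 0.1913]
ee_rot: [0.001, 0.999, -0.043, 0.0]
contact_force: [-0.3, -0.4, 0.7]
width: 0.0848
gripper_force: 0.0
clock: 19.47
position: [0.5469, 0.1415, 0.1912]
ee_rot: [-0.0, 0.999, -0.039, 0.0]
contact_force: [0.8, -0.6, -0.3]
width: 0.085
gripper_force: 0.0
clock: 19.88
position: [0.5463, 0.1376, 0.1305]
ee_rot: [0.001, 0.999, -0.042, -0.001]
contact_force: [0.9, -0.2, -0.1]
width: 0.085
gripper_force: 0.0
[0.54629841 0.13762006 0.13050982] -1.654331627408093 [ 5.44337222e-04  9.99134409e-01 -4.15761505e-02 -1.24945173e-03] 0.08498153638868629
```

View pics/pre.png

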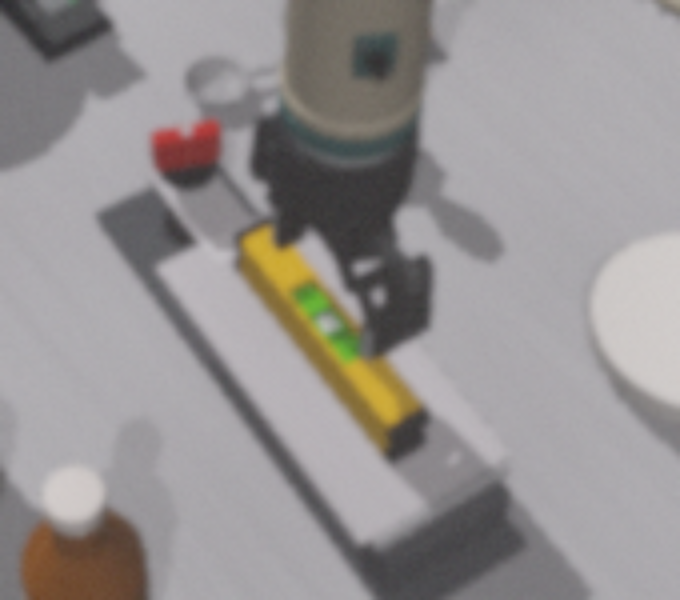

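The open fingers straddle the window above the level, with one finger near (280,235) and one near (375,350). The bubble is at (327,322), between the lines. I descend slowly.

```bash
python3 -m handwheel '{"plan":[[0, -0.001, 0.01, 0], [0, 0, 0.006, 0], [0, 0, 0.003, 0], [0, 0, 0, 0]]}' | grep -E "pos|contact"
python3 -m handwheel '{"plan":[[0, 0, 0.002, 0], [0, 0, 0.001, 0], [0, 0, 0, 0]]}' | grep -E "pos|contact"
python3 -m handwheel '{"plan":[[0, 0, 0.001, 0], [0, 0, 0.001, 0], [0, 0, 0, 0]]}' | grep -E "pos|contact"
```

```text
position: [0.5465, 0.1399, 0.1116]
contact_force: [-0.1, 0.3, -0.2]
position: [0.547, 0.1401, 0.1092]
contact_force: [0.1, -0.0, -0.3]
position: [0.5471, 0.1401, 0.1072]
contact_force: [0.1, 0.0, 0.1]
```

```bash
python3 -m handwheel '{"plan":[[0, 0, 0.001, 0], [0, 0, 0.001, 0], [0, 0, 0, 0]]}' | grep -E "pos|contact"
python3 -m handwheel '{"plan":[[0, 0, 0.001, 0], [0, 0, 0, 0], [0, 0, 0, 0]]}' | grep -E "pos|contact"
python3 -m handwheel '{"plan":[[0, 0, 0.001, 0], [0, 0, 0, 0], [0, 0, 0, 0]]}' | grep -E "pos|contact"
```

```text
position: [0.5473, 0.14, 0.1068]
contact_force: [-2.2, -0.9, 9.2]
position: [0.5474, 0.14, 0.1067]
contact_force: [-3.5, -1.4, 14.1]
position: [0.5474, 0.14, 0.1065]
contact_force: [-4.6, -2.1, 19.8]
```

```bash
python3 -m handwheel '{"plan":[[0, 0, 0.001, 0], [0, 0, 0, 0], [0, 0, 0, 0], [0, 0, 0, 0], [0, 0, 0, 0]]}' | grep -E "pos|contact"
python3 -m handwheel '{"plan":[[0, 0, 0, 0], [0, 0, 0, 0], [0, 0, 0, 0], [0, 0, 0, 0], [0, 0, 0, 0]]}' | grep -E "pos|contact"
python3 -m handwheel '{"plan":[[0, 0, 0, 0], [0, 0, 0, 0], [0, 0, 0, 0], [0, 0, 0, 0], [0, 0, 0, 0]]}' >/dev/null
python3 -m handwheel '{"plan":[[0, 0, 0, 0], [0, 0, 0, 0], [0, 0, 0, 0], [0, 0, 0, 0], [0, 0, 0, 0]]}' | grep -E "clock|pos|contact"
python3 - <<'E'
from b2 import *
for n in('scene','top'):
    s,I=prof(n,3)
a=grab('top')['img'][150:290,130:330]; b=grab('scene')['img'][180:320,220:420]
cv2.imwrite('pics/fin.png',np.hstack([cv2.resize(x,None,fx=2,fy=2,interpolation=cv2.INTER_CUBIC) for x in(a,b)])[...,::-1])
E
```

```text
position: [0.5475, 0.14, 0.1064]
contact_force: [-6.6, -2.2, 22.8]
position: [0.5475, 0.14, 0.1064]
contact_force: [-6.9, -4.3, 24.1]
clock: 23.18
position: [0.5475, 0.14, 0.1064]
contact_force: [-7.3, -2.4, 23.1]
scene lines -9.87 11.61 mid 0.87 bubble 0.58 edges [-27.   25.5] off lines -0.29 off edges 1.33
top lines -12.54 nan mid nan bubble 6.83 edges [-36.   35.5] off lines nan off edges 7.08b2.py:10: RuntimeWarning: invalid value encountered in scalar divide
  def cen(wt,m): wt=np.clip(wt,0,None)*m; return (wt*s).sum()/wt.sum()*1000
```

View pics/fin.png

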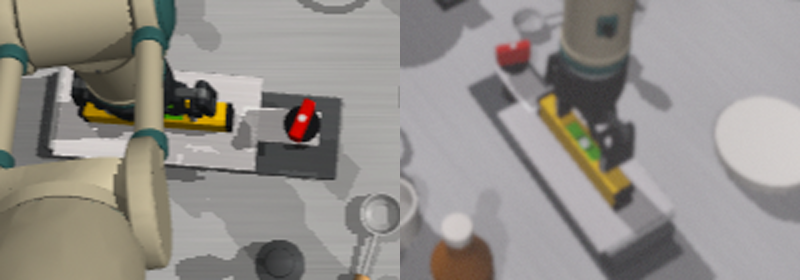

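The final view shows both fingers on the level's solid faces. The bubble is between the lines, about 0.3 mm off centre, and the press is steady at 23 N. Bystanders in view have not moved.

```bash
python3 -c "
from rig import ticket
print(ticket.sign_off())"
```

```text
the job is handed in; nothing more can be done
None
```

The level is on the middle of the shelf with its bubble between the lines (about 0.3 mm off centre), both fingers are pressing it down at about 23 N, and the job was handed in at about 23 s.

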